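# Refill the cap feeder and start it with its locking toggle

### The arm

A 6-joint arm with a two-finger parallel gripper is mounted at the origin on a cart in front of the work surface, level with it; the furniture and walls round the work are solid. World frame = base frame: x ahead of the robot, y to its left, z up, the work surface at z = 0. Lengths are in m, angles in rad, forces in N, time in s.
With the tool pointing down it reaches from about 0.425 to 0.95 m from the base axis. Payload 3.5 kg.
Tool frame: the origin (TCP) lies at the very end of the fingers, on their centre line; the grasp point (between the pads) lies ctrl.tcp_to_grasp behind it (ctrl.tcp_to_grasp is the distance from the TCP to the grasp point, in m); z points along the fingers, y is the line along which they close (so a half turn about z gives the same grasp; the last joint's range is limited). The gripper opens to 85 mm and grips with 20 to 120 N. Pads are 22 mm wide; open, the fingers measure 114 mm over their backs; the gripper's body (76 mm by 85 mm) begins 54 mm behind the grasp point. The pads swing forward as they close: fully open they stand 13 mm farther back than shut.
Start: joints at [0.96, 0.286, 1.577, -0, 1.279, -0.15], TCP at [0.3, 0.605, 0.231] pointing down, gripper open.
Joint ranges: [-2.77, 2.77], [-0.9, 2.22], [0.21, 2.48], [-1.53, 4.67], [0.24, 2.81], [-2.84, 2.84]. Speed limits (rad/s): [2.79, 2.79, 3.14, 3.14, 3.14, 3.14].

### API

Orientations are given as a unit quaternion [x, y, z, w].
In Python, from plant import ctrl gives the robot as it stands.
- The arm moves only by the shell command python3 -m inch 'ROWS' [FORCE]. ROWS is JSON, a list of rows, each an object with "slide": the shift along the tool's x, y, z in cm, a list of three; "turn": the turn about the tool's z in rad; "grip": the finger opening in cm, from 0 to 8.54. A call has 1 to 20 rows; each row is the pose to reach, as a shift and turn from the pose commanded when the call began, along the tool's axes at that moment; what a row does not reach only later rows make up. A row lasts 1/10 s, in which the tool goes at most 50 mm and 8.59 degrees, less where a joint would pass 70% of its speed; a pose out of reach is approached as far as the arm can. A call with a gripper value outside its range is refused whole. The fingers move at their own pace and stop on an object; FORCE is the grip in N (left out, the last holds). Time passes only in rows, so rows that repeat a pose let the fingers close. It gives the time, the measured TCP pose, the force, the opening and the grip force at its end, in the units of the state.
- ctrl.get_state(): the state, without advancing time (a new reading comes with each control period).
- ctrl.read_camera(name): name is "side" or "top"; returns (picture, depth): 480x640x3 uint8, red, green, blue; 480x640 float32, m along the optical axis (not along the pixel's ray), 0 where there is no reading.
- ctrl.camera_info(name): a dict with "K" (3x3 intrinsics, pixels), "D" ([k1, k2, p1, p2, k3] as OpenCV has them; the pictures are not rectified), "camera_from_world" (4x4, takes a point from world to camera coordinates). Camera axes: x right, y down, z forward; pixel columns grow to the right and rows downward; lengths in m; the calibration is good to about 2 mm. A picture is of the moment at which its call begins. camera_info takes no time and is no camera call.
- ctrl.sign_off(): hands the job in; it is judged then, once.
The state is a dict: "time": time; "qpos": joint angles; "dq": joint speeds; "joint_efforts": joint torques, N m; "eef_pos": TCP position; "tcp_rot": TCP orientation; "contact_force": force on the tool from outside, world axes, zero at the start; "wrist_torque": the same for the moment, N m; "opening": opening from 0.0 (shut) to 1.0 (fully open); "finger_force": force on a finger pad.
Only numpy, scipy, OpenCV 4.12 (cv2) and the standard library are available. Lean on these libraries where they do the work, as an engineer would, in place of code of your own. Each camera call takes 0.05 s, during which the arm holds its last target. There are 200 camera calls.

### The job

Refill the vibrating cap feeder: tip all eight caps from the steel scoop into the feeder's round bowl and stand the empty scoop upright on the worktop again. Then start the feeder: pull the toggle's spring collar up to unlock it, flip the lever fully over to its other side (away from the robot) and let the collar drop back into its lock. Leave the wipe tub, the tube carton and the roll of tape where they are.

Things in the scene. Friction and masses are not known exactly. Their poses are not given: they have to be found in the camera images.
- bowl (a point): Centre of the inner floor of the feeder's open steel bowl (fixed). Axes are the feeder's: z up, x from its front (towards the robot) to its back, y to its left. Inner radius 64 mm at the floor, 94 mm at the rim, 54 mm above this point (132 mm above the worktop); a 13 mm wide spiral track climbs the inner wall. Small outlet chute outside, back left
- toggle_pivot (a point): Pivot of the locking toggle, on the feeder's control housing right of the bowl (130 deep, 104 wide, 60 mm high in front, 95 behind), in the middle of its top panel, which rises 15 degrees from front to back. Axes as for the bowl; the lever swings about y through this point. A steel gate 24 mm high, 20 mm wide stands at the pivot
- toggle_grip (a point): Centre of the toggle's collar, a steel sleeve 19 mm wide across its two ribbed flats (along y), 17 mm the other way, 28 mm long, that slides on the lever: 44 mm from the pivot when down, 54 when up. z points along the lever to its tip (14 mm wide, 77 mm from the pivot), y is the feeder's y. Off, the lever leans 40 degrees from vertical to the front; on, 10 to the back. Fingertips may go 20 mm past this point
- toggle_lever (a joint): Lever angle: 0 = off, leaning to the front (start); 0.873 rad = on, fully over to the back (its tip moves to the feeder's +x). It stays where it is left, but the collar's tongue locks it at both ends: it passes the gate only while the collar is lifted 7 mm or more, through the middle of the swing
- toggle_collar (a joint): Lift of the locking collar along the lever: 0 = down, locked; 0.010 m = end stop. A spring pushes it down with 4 N at the bottom and 8 N at the top, so the pull rises to about 8 N and then steeply at the stop
- scoop_body (a point): Centre of the steel scoop, 25 mm above its flat underside. z is its up axis, -x points to its spout, +x to its handle. Open tray, 71 mm wide, 50 mm high, flat floor 72 mm long; the front is a ramp rising 45 degrees from the floor to the lip, so it empties when tipped about 75 degrees, spout down. About 0.16 kg, the caps together 0.09 kg more
- scoop_handle (a point): Centre of the scoop's upright handle bar, 34 mm above the underside and 86 mm behind the scoop's centre: 14 mm along the scoop's x, 18 mm along its y (grip across this), 56 mm high; 38 mm free between the bar and the scoop's back wall, bridged by 16 mm wide flat bars at its top and bottom. Axes as for the scoop
- scoop_lip (a point): Middle of the scoop's pouring lip, 80 mm in front of the scoop's centre and 50 mm above its underside. Axes as for the scoop
- cap_1_center (a point): Centre of a loose white screw cap, 28 mm diameter, 18 mm high (one of eight, in two layers in the scoop at the start; any of them may do as any other), about 11 g
- cap_2_center (a point): Centre of a loose white screw cap, 28 mm diameter, 18 mm high (one of eight, in two layers in the scoop at the start; any of them may do as any other), about 11 g
- cap_3_center (a point): Centre of a loose white screw cap, 28 mm diameter, 18 mm high (one of eight, in two layers in the scoop at the start; any of them may do as any other), about 11 g
- cap_4_center (a point): Centre of a loose white screw cap, 28 mm diameter, 18 mm high (one of eight, in two layers in the scoop at the start; any of them may do as any other), about 11 g
- cap_5_center (a point): Centre of a loose white screw cap, 28 mm diameter, 18 mm high (one of eight, in two layers in the scoop at the start; any of them may do as any other), about 11 g
- cap_6_center (a point): Centre of a loose white screw cap, 28 mm diameter, 18 mm high (one of eight, in two layers in the scoop at the start; any of them may do as any other), about 11 g
- cap_7_center (a point): Centre of a loose white screw cap, 28 mm diameter, 18 mm high (one of eight, in two layers in the scoop at the start; any of them may do as any other), about 11 g
- cap_8_center (a point): Centre of a loose white screw cap, 28 mm diameter, 18 mm high (one of eight, in two layers in the scoop at the start; any of them may do as any other), about 11 g
- wipes: Wipe tub, 68 mm diameter, 124 mm high, stands behind the scoop; origin at its underside. Leave it standing
- carton: Small open tube carton, 80x79x110 mm, stands behind the scoop; origin at its underside. Leave it
- tape: Roll of adhesive tape lying flat, 66 mm diameter, 19 mm high, right in front of the scoop; origin at its underside. Leave it

How it is judged:
By the outcome, as a careful person would: the job done as asked, in the order asked, and still so for the second after the job is handed in, with the robot touching nothing.
It also fails if it takes over 70 s, if anything falls off the work surface, if the arm or the gripper's body presses on something with over 40 N, if the wrist force passes 120 N, or if a joint passes its speed limit or range.

## Working session

There is one attempt and no reset: what is moved stays moved. The work goes in short steps, Python scripts to look and compute and a shell command to move; the robot and the scene stay as the last step left them, time stands still between calls to the robot, and variables do not carry over. Pictures are saved under pics/ and viewed, at most 10 in all, crops included, and the job is handed in when it is done.

```bash
ls; mkdir -p pics
cat > h.py <<'E'
import numpy as np,cv2
from plant import ctrl
from scipy.spatial.transform import Rotation as R
def look(n,f):
    p,d=ctrl.read_camera(n); cv2.imwrite('pics/'+f+'.png',p[:,:,::-1]); np.save('pics/'+f+'.npy',d); return p,d
def cloud(n,d):
    i=ctrl.camera_info(n); v,u=np.mgrid[:480,:640]
    uv=cv2.undistortPoints(np.stack([u.ravel(),v.ravel()],1).astype(np.float64)[:,None],np.array(i['K']),np.array(i['D']))[:,0]
    P=np.c_[uv,np.ones(len(uv))]*d.reshape(-1,1)
    T=np.linalg.inv(np.array(i['camera_from_world']))
    W=P@T[:3,:3].T+T[:3,3]; W[d.ravel()==0]=np.nan
    return W.reshape(480,640,3)
E
python3 - <<'E'
from h import *
for n in('top','side'): look(n,n+'0'); i=ctrl.camera_info(n);print(np.round(np.linalg.inv(i['camera_from_world']),3),i['K'][0][0])
s=ctrl.get_state();print(s,ctrl.tcp_to_grasp, R.from_quat(s['tcp_rot']).as_matrix().round(3))
E
```

```text
pics
[[-0.018 -0.998  0.059  0.456]
 [-1.     0.016 -0.02  -0.067]
 [ 0.019 -0.06  -0.998  1.267]
 [ 0.     0.     0.     1.   ]] 437.6101625153969
[[ 0.339 -0.754  0.563 -0.1  ]
 [-0.941 -0.264  0.213 -0.301]
 [-0.012 -0.602 -0.798  1.022]
 [ 0.     0.     0.     1.   ]] 486.62202928639937
{'time': 0.1, 'qpos': array([ 9.59983277e-01,  2.87105556e-01,  1.57803657e+00,  1.57040198e-05,
        1.27858785e+00, -1.50033609e-01]), 'dq': array([-0.00161977, -0.00242475, -0.00438044, -0.00047836, -0.00079466,
        0.00075305]), 'joint_efforts': array([ 1.41892775e-03, -4.07300520e+01, -2.93699920e+01, -1.25967508e-04,
        3.44600732e-03,  7.57890859e-06]), 'eef_pos': array([0.29978315, 0.6041157 , 0.23006327]), 'tcp_rot': array([ 2.28359044e-01,  9.73576399e-01, -9.89469436e-04, -4.03787966e-04]), 'contact_force': array([-0.18116282,  0.30831156, -0.17062925]), 'wrist_torque': array([0.02042902, 0.01982128, 0.000119  ]), 'finger_force': 0.0, 'opening': 0.9992487509206179} 0.0187 [[-0.896  0.445 -0.001]
 [ 0.445  0.896 -0.002]
 [ 0.    -0.002 -1.   ]]
```

View pics/top0.png

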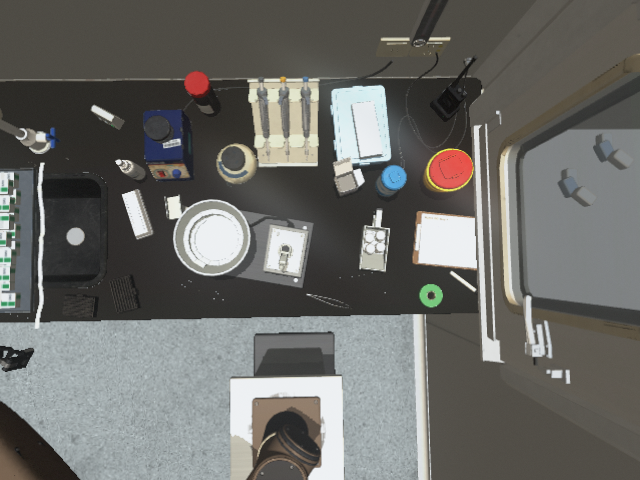

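View pics/side0.png

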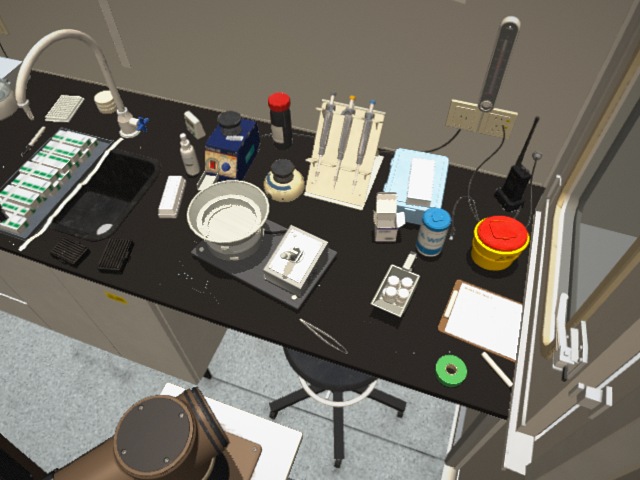

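The top view shows the bowl at about (212,238), the housing and toggle at (287,250), and the scoop at (374,245) with its handle at (377,217). The tub is at (391,181), the carton at (347,177) and the tape at (430,295). Next I'll measure with depth.

```bash
cat > m.py <<'E'
from h import *
W={n:cloud(n,np.load(f'pics/{n}0.npy')) for n in('top','side')}
A=np.concatenate([W[n].reshape(-1,3) for n in W]); src=np.r_[np.zeros(307200),np.ones(307200)]
ok=~np.isnan(A[:,0])&(A[:,2]>-.05)&(A[:,2]<.3)
A,src=A[ok],src[ok]
def box(c,h,z0,z1,s=None):
    m=(abs(A[:,0]-c[0])<h[0])&(abs(A[:,1]-c[1])<h[1])&(A[:,2]>z0)&(A[:,2]<z1)
    if s is not None:m&=src==s
    return A[m]
for nm,p in dict(bowl=(212,238),toggle=(287,250),scoop=(374,245),handle=(377,217),tub=(391,181),carton=(347,177),tape=(430,285),table=(330,230)).items():
    print(nm,W['top'][p[1],p[0]].round(3))
E
python3 - <<'E'
from m import *
from scipy.optimize import least_squares
b=W['top'][238,212]
for s in(0,1):
    r=box(b,(.14,.14),.122,.14,s)
    for _ in range(3):
        f=least_squares(lambda p:np.hypot(r[:,0]-p[0],r[:,1]-p[1])-p[2],[b[0],b[1],.094],loss='soft_l1',f_scale=.003).x
        r=r[abs(np.hypot(r[:,0]-f[0],r[:,1]-f[1])-f[2])<.008]
    print('rim',s,f.round(4),len(r),r[:,2].max())
i=cv2.imread('pics/top0.png');a=i[200:310,160:330];b=i[140:310,320:450]
a=cv2.resize(a,None,fx=4.2,fy=4.2,interpolation=2)[:460];b=cv2.resize(b,None,fx=4.2,fy=4.2,interpolation=2)[:600]
cv2.imwrite('pics/b.png',b)
a=cv2.imread('pics/side0.png')[170:310,180:430];cv2.imwrite('pics/a.png',cv2.resize(a,(800,448),interpolation=2))
# heights maps
for nm,c,h in(('toggle',W['top'][250,287],(.08,.07)),('hand',W['top'][217,377],(.13,.09))):
    q=box(c,h,.02,.2,0)
    print(nm)
    xs=np.arange(c[0]+h[0],c[0]-h[0],-.01);ys=np.arange(c[1]+h[1],c[1]-h[1],-.01)
    print('      ',*[f'{int(y*1000):4d}' for y in ys])
    for x in xs:
        print(f'{x:.3f} ',*[ (lambda m:f'{int(1000*q[m,2].max()):4d}' if m.any() else '   .')((abs(q[:,0]-x)<.005)&(abs(q[:,1]-y)<.005)) for y in ys])
E
```

```text
bowl [0.544 0.191 0.078]
toggle [ 0.507 -0.012  0.088]
scoop [ 0.52  -0.255  0.036]
handle [ 0.596 -0.261  0.062]
tub [ 0.684 -0.291  0.123]
carton [ 0.714 -0.183  0.037]
tape [ 0.404 -0.414  0.02 ]
table [ 0.567 -0.133  0.002]
rim 0 [0.5425 0.1794 0.0941] 1013 0.13937583543407261
rim 1 [0.5388 0.1767 0.0951] 832 0.13695814543988716
toggle
         58   48   38   28   18    8   -1  -11  -21  -31  -41  -51  -61  -71  -81
0.587    22   24   21    .   25   27   24   52   57   47   25   24   25   28   24
0.577    28   26   22   95   96   96   92   52   55   51   24   25   32   24   23
0.567    25   29   26   96   97   98   96   97   96   99   96   94   93   24   23
0.557    25   25   88   95   96   98   94   97   96   95   94   97   97   92   22
0.547    21   22   90   92   92   96   93   95   95   96   97   96   98   26   23
0.537    26   26   87   88   90   88   91   91   91   94   93   93   91   26    .
0.527    25   26   84   86   88   87   87   89   90   90   91   89   88   24    .
0.517    25   26   81   85   85   93   93   92   93   89   86   87   85   25    .
0.507    25   75   8
[... 2559 characters left out ...]
.    .    .    .    .
0.536     .    .    .    .    .   53   41   42   42   36   40   41   55    .    .    .    .    .
0.526     .    .    .    .    .   57   24   40   41   39   44   41   54    .    .    .    .    .
0.516     .    .    .    .    .   55   39   42   40   41   45   44   53    .    .    .    .    .
0.506     .    .    .    .    .   55   40   42   42   45   41   51   56    .    .    .    .    .
0.496     .    .    .    .   53   53    .   40   38    .   20   55   52    .    .    .    .    .
0.486     .    .    .    .   53   52   22   20   20   20   21   54    .    .    .    .    .    .
0.476     .    .    .    .   56   38   36   35   31   32   31   58    .    .    .    .    .    .
```

View pics/a.png

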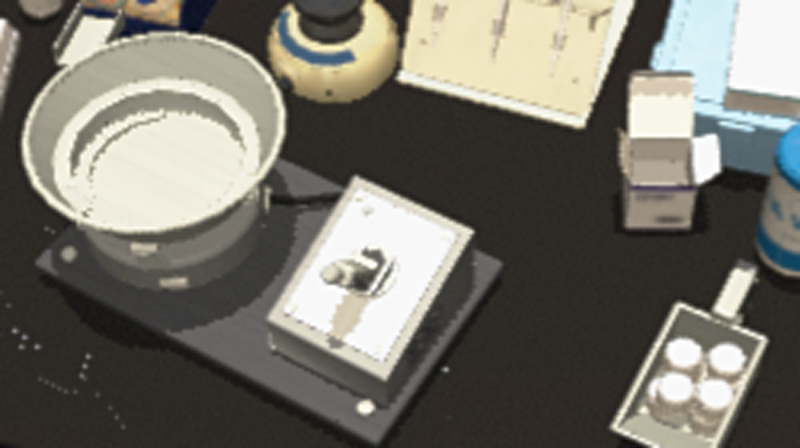

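View pics/b.png

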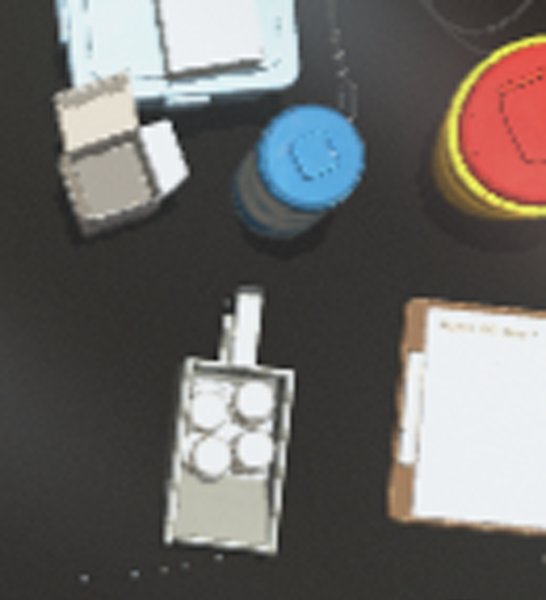

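Run:
```python
from m import *
from scipy.optimize import least_squares
from scipy.spatial import cKDTree
# housing: optimise rect pose (x,y,yaw) counting in-plane points
def rectfit(q,l,w,x0):
    # robust: points' extents along both axes using percentiles, symmetrical cost over yaw
    best=None
    for a in np.radians(np.arange(-30,30.1,.5)):
        c,s=np.cos(a),np.sin(a);u=q[:,0]*c+q[:,1]*s;v=-q[:,0]*s+q[:,1]*c
        e=[np.percentile(u,1),np.percentile(u,99),np.percentile(v,1),np.percentile(v,99)]
        k=(e[1]-e[0])*(e[3]-e[2])
        if best is None or k<best[0]: best=(k,np.degrees(a),(e[0]+e[1])/2*c-(e[2]+e[3])/2*s,(e[0]+e[1])/2*s+(e[2]+e[3])/2*c,e[1]-e[0],e[3]-e[2])
    return np.round(best,4)
for s in(0,1):
    q=box((.51,-.01),(.1,.085),.055,.11,s)
    for _ in range(4):  # plane
        M=np.c_[q[:,:2],np.ones(len(q))];p=np.linalg.lstsq(M,q[:,2],rcond=None)[0];q=q[abs(q[:,2]-M@p)<.008 if _<3 else abs(q[:,2]-M@p)<.005]
    print('housing',s,rectfit(q,0,0,0),'plane dir',np.degrees(np.arctan2(p[1],p[0])).round(2),np.degrees(np.arctan(np.hypot(*p[:2]))).round(2),(p@[.51,-.01,1]).round(4))
    # base plate z~.022
    q=box((.53,.08),(.16,.25),.012,.035,s); print(' plate',rectfit(q,0,0,0))
    t=box((.52,-.26),(.13,.08),.012,.08,s)
    t=t[~((t[:,0]>.63))]
    tr=t[t[:,0]<.572]; print(' scoop all',rectfit(t,0,0,0),'tray',rectfit(tr,0,0,0))
    hb=box((.605,-.266),(.03,.03),.05,.075,s); hb=hb[hb[:,0]>.58]
    print(' handle z',np.median(hb[:,2]).round(4),'xmax',np.percentile(hb[:,0],98).round(4),'ymed far',[np.median(hb[(hb[:,0]>a)&(hb[:,0]<a+.012),1]).round(4) for a in(.582,.594,.606,.616)], 'w',np.ptp(np.percentile(hb[:,1],[3,97])).round(4))
    tb=box((.69,-.297),(.06,.06),.11,.135,s)
    f=least_squares(lambda p:np.hypot(tb[:,0]-p[0],tb[:,1]-p[1]).clip(p[2])-p[2]+0*p[0],[.69,-.297,.034]).x
    print(' tub',rectfit(tb,0,0,0)); 
    lv=box((.48,-.005),(.05,.05),.10,.16,s); 
    for a,b in((.10,.115),(.115,.13),(.13,.15)):
        k=lv[(lv[:,2]>a)&(lv[:,2]<b)]; print(' lever',a,k.mean(0).round(4),np.ptp(np.percentile(k,[3,97],axis=0),axis=0).round(3))
```

```text
bowl [0.544 0.191 0.078]
toggle [ 0.507 -0.012  0.088]
scoop [ 0.52  -0.255  0.036]
handle [ 0.596 -0.261  0.062]
tub [ 0.684 -0.291  0.123]
carton [ 0.714 -0.183  0.037]
tape [ 0.404 -0.414  0.02 ]
table [ 0.567 -0.133  0.002]
housing 0 [ 1.290e-02 -1.200e+01  5.069e-01 -7.100e-03  1.262e-01  1.021e-01] plane dir -10.67 15.23 0.0798
 plate [  0.0395 -11.5      0.5151   0.034    0.189    0.2089]
 scoop all [ 0.0119 -8.      0.5351 -0.2574  0.167   0.0711] tray [ 0.0085 -8.      0.5113 -0.2541  0.1191  0.0713]
 handle z 0.0621 xmax 0.621 ymed far [np.float64(-0.2652), np.float64(-0.2652), np.float64(-0.2675), np.float64(-0.2671)] w 0.0176
 tub [ 3.900e-03 -1.550e+01  6.956e-01 -2.996e-01  6.240e-02  6.330e-02]
 lever 0.1 [ 0.4944 -0.0045  0.1068] [0.019 0.018 0.014]
 lever 0.115 [ 0.4767 -0.0019  0.1228] [0.019 0.018 0.012]
 lever 0.13 [0.4619 0.0014 0.1369] [0.011 0.01  0.008]
housing 1 [ 1.300e-02 -1.200e+01  5.035e-01 -9.400e-03  1.266e-01  1.026e-01] plane dir -9.66 15.1 0.0782
 plate [  0.0601 -11.       0.5214   0.0865   0.188    0.3197]
 scoop all [ 0.0118 -8.      0.5315 -0.26    0.1652  0.0713] tray [ 0.0086 -8.      0.5093 -0.2569  0.1204  0.0714]
 handle z 0.0601 xmax 0.6196 ymed far [np.float64(-0.2685), np.float64(-0.2701), np.float64(-0.2709), np.float64(-0.2679)] w 0.0178
 tub [ 3.700e-03 -2.000e+01  6.913e-01 -3.019e-01  6.080e-02  6.070e-02]
 lever 0.1 [ 0.4799 -0.0115  0.1082] [0.035 0.016 0.014]
 lever 0.115 [ 0.4711 -0.0058  0.1214] [0.026 0.017 0.011]
 lever 0.13 [ 0.4582 -0.0018  0.1349] [0.012 0.012 0.009]
```

```bash
cat > to.py <<'E'
import sys
from h import *
# python3 to.py x y z [yaw of tool y from world y, deg CCW]
s=ctrl.get_state();M=R.from_quat(s['tcp_rot']).as_matrix()
a=[float(v) for v in sys.argv[1:]]
def rep():
    print('pos',s['eef_pos'].round(4),'F',np.round(s['contact_force'],1),'open cm',round(s['opening']*8.54,2),'ff',round(s['finger_force'],1),'t',s['time'])
    print('yaw',np.degrees(np.arctan2(-M[0,1],M[1,1])).round(2),'z',M[:,2].round(3))
rep()
if a:
    print('slide cm',(M.T@(np.array(a[:3])-s['eef_pos'])*100).round(2))
    if len(a)>3:
        d=(a[3]-np.degrees(np.arctan2(-M[0,1],M[1,1]))+90)%180-90
        print('turn',-np.radians(d).round(3))
E
python3 to.py 0.611 -0.2686 0.2 -8
```

```text
pos [0.2998 0.6041 0.2301] F [-0.2  0.3 -0.2] open cm 8.53 ff 0.0 t 0.1
yaw -26.4 z [-0.001 -0.002 -1.   ]
slide cm [-66.68 -64.32   3.12]
turn -0.321
```

```bash
python3 -m inch '[{"slide":[-2,-2,0],"turn":-0.1,"grip":4},{"slide":[-5,-5,0],"turn":-0.2,"grip":4},{"slide":[-8.5,-8,0],"turn":-0.321,"grip":4},{"slide":[-12,-11.5,0],"turn":-0.321,"grip":4},{"slide":[-15.5,-15,0],"turn":-0.321,"grip":4},{"slide":[-19,-18.5,0],"turn":-0.321,"grip":4},{"slide":[-22.5,-22,0],"turn":-0.321,"grip":4},{"slide":[-26,-25,0],"turn":-0.321,"grip":4},{"slide":[-29.5,-28.5,0],"turn":-0.321,"grip":4},{"slide":[-33,-32,0],"turn":-0.321,"grip":4},{"slide":[-36.5,-35,0],"turn":-0.321,"grip":4},{"slide":[-40,-38.5,0],"turn":-0.321,"grip":4},{"slide":[-43.5,-42,0],"turn":-0.321,"grip":4},{"slide":[-47,-45,0],"turn":-0.321,"grip":4},{"slide":[-50.5,-48.5,0],"turn":-0.321,"grip":4},{"slide":[-54,-52,0],"turn":-0.321,"grip":4},{"slide":[-57.5,-55.5,0],"turn":-0.321,"grip":4},{"slide":[-61,-59,0],"turn":-0.321,"grip":4},{"slide":[-64.5,-62.5,0],"turn":-0.321,"grip":4},{"slide":[-66.7,-64.3,0],"turn":-0.321,"grip":4}]'; python3 to.py 0.611 -0.2686 0.021 -8
```

```text
time: 2.1
eef_pos: [0.6116, -0.2716, 0.2304]
tcp_rot: [0.071, 0.997, -0.0, -0.0]
contact_force: [-0.0, 0.6, -0.8]
opening: 0.465
finger_force: 0.0
pos [ 0.6116 -0.2716  0.2304] F [-0.   0.6 -0.8] open cm 3.97 ff 0.0 t 2.1
yaw -8.17 z [-0.001 -0.    -1.   ]
slide cm [ 0.08  0.29 20.94]
turn -0.003
```

```bash
python3 -m inch '[{"slide":[0.1,0.3,3],"turn":0,"grip":4},{"slide":[0.1,0.3,6],"turn":0,"grip":4},{"slide":[0.1,0.3,9],"turn":0,"grip":4},{"slide":[0.1,0.3,12],"turn":0,"grip":4},{"slide":[0.1,0.3,14],"turn":0,"grip":4},{"slide":[0.1,0.3,16],"turn":0,"grip":4},{"slide":[0.1,0.3,18],"turn":0,"grip":4},{"slide":[0.1,0.3,19.5],"turn":0,"grip":4},{"slide":[0.1,0.3,20.5],"turn":0,"grip":4},{"slide":[0.1,0.3,20.9],"turn":0,"grip":4},{"slide":[0.1,0.3,20.9],"turn":0,"grip":4}]'; python3 to.py 0.611 -0.2686 0.021 -8
python3 - <<'E'
from h import *
p,d=look('side','s1'); cv2.imwrite('pics/s1c.png',cv2.resize(p[150:350,320:520,::-1],(600,600),interpolation=2))
E
```

```text
time: 3.2
eef_pos: [0.611, -0.2647, 0.022]
tcp_rot: [0.07, 0.998, 0.0, -0.0]
contact_force: [-0.6, -0.3, 0.1]
opening: 0.469
finger_force: 0.0
pos [ 0.611  -0.2647  0.022 ] F [-0.6 -0.3  0.1] open cm 4.01 ff 0.0 t 3.2
yaw -8.01 z [-0.  0. -1.]
slide cm [-0.06 -0.38  0.1 ]
turn -0.0
```

View pics/s1c.png

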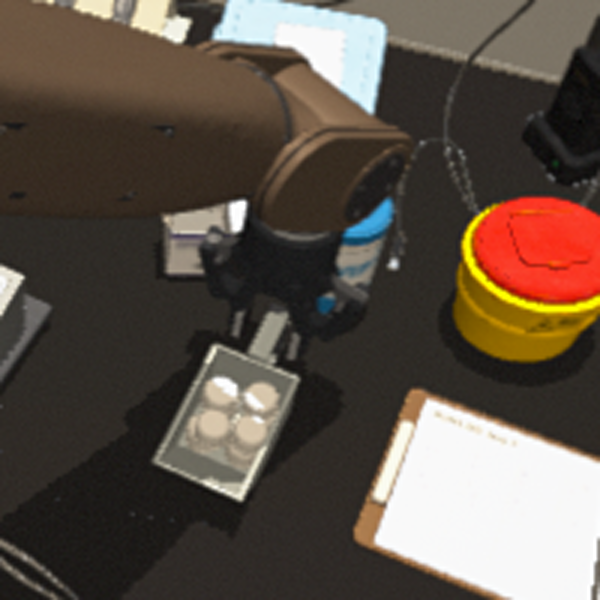

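The fingers straddle the handle bar at about crop (265,335), clear of the tub and carton. Now I'll centre, grip hard and lift slightly.

```bash
python3 -m inch '[{"slide":[0,-0.35,0],"turn":0,"grip":4},{"slide":[0,-0.35,0],"turn":0,"grip":1.5},{"slide":[0,-0.35,0],"turn":0,"grip":1},{"slide":[0,-0.35,0],"turn":0,"grip":0.5},{"slide":[0,-0.35,0],"turn":0,"grip":0.5},{"slide":[0,-0.35,0],"turn":0,"grip":0.5},{"slide":[0,-0.35,0],"turn":0,"grip":0.5},{"slide":[0,-0.35,-0.5],"turn":0,"grip":0.5},{"slide":[0,-0.35,-1],"turn":0,"grip":0.5},{"slide":[0,-0.35,-2],"turn":0,"grip":0.5},{"slide":[0,-0.35,-3],"turn":0,"grip":0.5},{"slide":[0,-0.35,-3],"turn":0,"grip":0.5},{"slide":[0,-0.35,-3],"turn":0,"grip":0.5}]' 120; python3 to.py
python3 - <<'E'
from h import *
p,d=look('side','s2'); cv2.imwrite('pics/s2c.png',cv2.resize(p[150:350,320:520,::-1],(600,600),interpolation=2))
E
```

```text
time: 4.55
eef_pos: [0.6109, -0.2684, 0.053]
tcp_rot: [0.07, 0.998, -0.0, 0.001]
contact_force: [0.1, -0.6, -2.7]
opening: 0.193
finger_force: 117.2
pos [ 0.6109 -0.2684  0.053 ] F [ 0.1 -0.6 -2.7] open cm 1.65 ff 117.2 t 4.55
yaw -8.01 z [ 0.001 -0.001 -1.   ]
```

View pics/s2c.png

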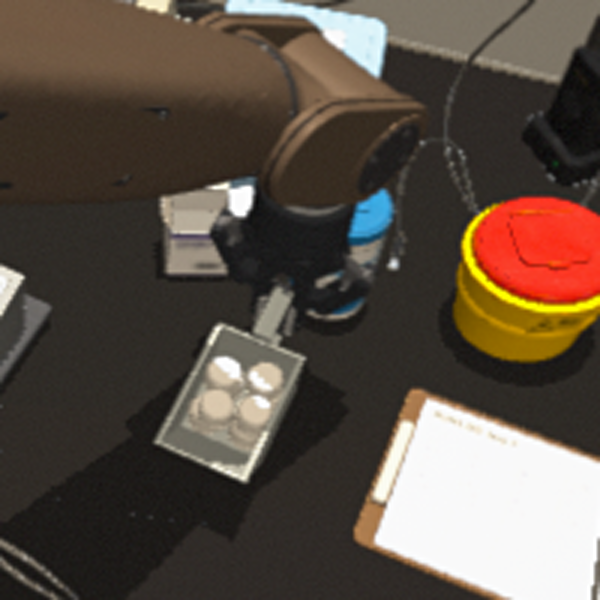

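```bash
python3 -m inch '[{"slide":[0,0,-1],"turn":0,"grip":0.5},{"slide":[0,0,-2.5],"turn":0,"grip":0.5},{"slide":[0,0,-4.5],"turn":0,"grip":0.5},{"slide":[0,0,-7],"turn":0,"grip":0.5},{"slide":[0,0,-9.5],"turn":0,"grip":0.5},{"slide":[0,0,-12],"turn":0,"grip":0.5},{"slide":[0,0,-14.5],"turn":0,"grip":0.5},{"slide":[0,0,-17],"turn":0,"grip":0.5},{"slide":[0,0,-19.5],"turn":0,"grip":0.5},{"slide":[0,0,-22],"turn":0,"grip":0.5},{"slide":[0,0,-24],"turn":0,"grip":0.5},{"slide":[0,0,-25],"turn":0,"grip":0.5},{"slide":[0,0,-25.5],"turn":0,"grip":0.5},{"slide":[0,0,-25.5],"turn":0,"grip":0.5}]'; python3 to.py 0.585 0.172 0.31 -8
cat > tilt.py <<'E'
from h import *
import sys
# scoop side view profile: cloud in scoop frame relative to grasp, from the given cam
s=ctrl.get_state();M=R.from_quat(s['tcp_rot']).as_matrix();g=s['eef_pos']-.0187*M[:,2]*1
f=M[:,0]*np.sign(-M[0,0] if len(sys.argv)<3 else float(sys.argv[2]));l=M[:,1]
for n in('top','side'):
    p,d=look(n,sys.argv[1]+n);W=cloud(n,d).reshape(-1,3)-g
    q=np.c_[W@f,W@l,W[:,2]];q=q[(abs(q[:,1])<.038)&(q[:,0]>-.03)&(q[:,0]<.19)&(abs(q[:,2])<.2)]
    print(n,len(q))
    for a in np.arange(.0,.19,.01):
        k=q[(q[:,0]>=a)&(q[:,0]<a+.01),2]
        if len(k)>4:print(int(a*1000),len(k),np.percentile(k*1000,[5,50,95]).round())
E
python3 tilt.py t3
```

```text
time: 6.0
eef_pos: [0.6106, -0.2683, 0.3078]
tcp_rot: [0.07, 0.998, -0.0, 0.0]
contact_force: [-0.3, 0.7, -2.2]
opening: 0.192
finger_force: 117.2
pos [ 0.6106 -0.2683  0.3078] F [-0.3  0.7 -2.2] open cm 1.64 ff 117.2 t 6.0
yaw -8.01 z [ 0.001 -0.    -1.   ]
slide cm [ 8.67 43.24 -0.23]
turn -0.0
top 471
0 30 [ 35. 143. 162.]
10 88 [ 88. 155. 190.]
20 143 [125. 168. 197.]
30 208 [126. 155. 196.]
side 4303
0 285 [-21.  22. 150.]
10 902 [  9.  68. 141.]
20 304 [ 17. 124. 158.]
30 528 [ 19. 129. 151.]
40 450 [-28.  -4.  17.]
50 86 [-41.  -7. 149.]
60 153 [-37.  -7.   7.]
70 214 [-40.  -9.   6.]
80 133 [-30.  -8.   7.]
90 162 [-42.  -7.   7.]
100 327 [-43. -15.   4.]
110 295 [-43. -24.   6.]
120 79 [-35. -22.   7.]
130 67 [-26. -17.   8.]
140 64 [-16.  -9.   8.]
150 56 [-6. -0.  8.]
160 79 [1. 4. 7.]
```

```bash
python3 -m inch '[{"slide":[0.1,0.7,0],"turn":0,"grip":0.5},{"slide":[0.4,2,0],"turn":0,"grip":0.5},{"slide":[0.8,4,0],"turn":0,"grip":0.5},{"slide":[1.3,6.5,0],"turn":0,"grip":0.5},{"slide":[1.9,9.5,0],"turn":0,"grip":0.5},{"slide":[2.5,12.5,0],"turn":0,"grip":0.5},{"slide":[3.1,15.5,0],"turn":0,"grip":0.5},{"slide":[3.7,18.5,0],"turn":0,"grip":0.5},{"slide":[4.3,21.5,0],"turn":0,"grip":0.5},{"slide":[4.9,24.5,0],"turn":0,"grip":0.5},{"slide":[5.5,27.5,0],"turn":0,"grip":0.5},{"slide":[6.1,30.5,0],"turn":0,"grip":0.5},{"slide":[6.7,33.5,0],"turn":0,"grip":0.5},{"slide":[7.3,36.5,0],"turn":0,"grip":0.5},{"slide":[7.8,39,0],"turn":0,"grip":0.5},{"slide":[8.2,41,0],"turn":0,"grip":0.5},{"slide":[8.5,42.3,0],"turn":0,"grip":0.5},{"slide":[8.65,43,0],"turn":0,"grip":0.5},{"slide":[8.7,43.2,0],"turn":0,"grip":0.5},{"slide":[8.7,43.2,0],"turn":0,"grip":0.5}]'; python3 to.py 0.585 0.172 0.255 -8; python3 tilt.py t4 | tail -8
```

```text
time: 8.1
eef_pos: [0.5845, 0.1714, 0.3073]
tcp_rot: [0.07, 0.998, -0.0, -0.0]
contact_force: [-0.7, 0.1, -3.1]
opening: 0.194
finger_force: 117.2
pos [0.5845 0.1714 0.3073] F [-0.7  0.1 -3.1] open cm 1.66 ff 117.2 t 8.1
yaw -8.01 z [-0. -0. -1.]
slide cm [-0.04  0.07  5.23]
turn -0.0
90 162 [-38.  -6.   7.]
100 259 [-40.  -9.   7.]
110 262 [-40. -17.   7.]
120 134 [-34. -14.   9.]
130 173 [-196.  -17.    7.]
140 117 [-195.   -9.    7.]
150 71 [-5.  1.  8.]
160 54 [2. 5. 7.]
```

```bash
python3 -m inch '[{"slide":[0,0.05,1],"turn":0,"grip":0.5},{"slide":[0,0.05,2.5],"turn":0,"grip":0.5},{"slide":[0,0.05,4],"turn":0,"grip":0.5},{"slide":[0,0.05,5],"turn":0,"grip":0.5},{"slide":[0,0.05,5.6],"turn":0,"grip":0.5},{"slide":[0,0.05,5.6],"turn":0,"grip":0.5}]' 80 | tail -1
python3 -m inch '[{"slide":[0,0,0],"turn":0,"grip":0.5},{"slide":[0,0,0],"turn":0,"grip":0.5},{"slide":[0,0,0],"turn":0,"grip":0.5}]' 60 |tail -1; python3 to.py; python3 tilt.py t5|tail -6
python3 -m inch '[{"slide":[0,0,0],"turn":0,"grip":0.5},{"slide":[0,0,0],"turn":0,"grip":0.5},{"slide":[0,0,0],"turn":0,"grip":0.5}]' 45 |tail -1;  python3 tilt.py t6|tail -6
```

```text
finger_force: 117.3
finger_force: 117.3
pos [0.5851 0.1722 0.2523] F [-0.2 -0.1 -3.1] open cm 1.62 ff 117.3 t 9.1
yaw -8.0 z [ 0.002  0.    -1.   ]
110 306 [-183.  -24.    3.]
120 169 [-168.  -23.    7.]
130 155 [-142.  -18.    6.]
140 124 [-140.  -10.    7.]
150 77 [-6.  0.  8.]
160 56 [1. 4. 8.]
finger_force: 117.3
110 302 [-184.  -23.    5.]
120 171 [-165.  -22.    7.]
130 153 [-141.  -19.    7.]
140 120 [-139.   -9.    8.]
150 84 [-5.  1.  8.]
160 47 [2. 5. 7.]
```

```bash
python3 -m inch '[{"slide":[0,0,0],"turn":0,"grip":1.6},{"slide":[0,0,0],"turn":0,"grip":1.6}]' 30 |tail -2; python3 -m inch '[{"slide":[0,0,0],"turn":0,"grip":1.65},{"slide":[0,0,0],"turn":0,"grip":1.65}]' 30 |tail -2; python3 tilt.py t7|tail -4
```

```text
opening: 0.192
finger_force: 114.4
opening: 0.199
finger_force: 86.0
130 160 [-140.  -18.    7.]
140 119 [-139.   -9.    8.]
150 79 [-5.  0.  8.]
160 53 [2. 5. 9.]
```

```bash
python3 -m inch '[{"slide":[0,0,0],"turn":0,"grip":1.69},{"slide":[0,0,0],"turn":0,"grip":1.69}]' 30 |tail -2; python3 tilt.py t8|tail -4; python3 -m inch '[{"slide":[0,0,0],"turn":0,"grip":1.71},{"slide":[0,0,0],"turn":0,"grip":1.71}]' 30 |tail -2; python3 tilt.py t9|tail -4
```

```text
opening: 0.199
finger_force: 63.2
130 164 [-141.  -18.    7.]
140 118 [-139.   -9.    7.]
150 75 [-5.  1.  8.]
160 54 [3. 5. 8.]
opening: 0.202
finger_force: 51.7
130 162 [-142.  -19.    7.]
140 122 [-140.   -8.    7.]
150 78 [-5.  1.  8.]
160 53 [2. 5. 8.]
```

```bash
python3 -m inch '[{"slide":[0,0,0],"turn":0,"grip":1.73},{"slide":[0,0,0],"turn":0,"grip":1.73}]' 30 |tail -2; python3 tilt.py t10|tail -4
```

```text
opening: 0.202
finger_force: 40.2
130 162 [-141.  -19.    8.]
140 118 [-140.   -9.    8.]
150 81 [-5.  1.  9.]
160 54 [3. 5. 8.]
```

```bash
python3 -m inch '[{"slide":[0,0,0],"turn":0,"grip":1.75},{"slide":[0,0,0],"turn":0,"grip":1.75}]' 30 |tail -2; python3 tilt.py t11|tail -4;  python3 -m inch '[{"slide":[0,0,0],"turn":0,"grip":1.76},{"slide":[0,0,0],"turn":0,"grip":1.76}]' 30 |tail -2; python3 tilt.py t12|tail -4
```

```text
opening: 0.205
finger_force: 28.7
130 162 [-141.  -18.    7.]
140 119 [-139.   -9.    8.]
150 78 [-5.  0.  7.]
160 56 [2. 5. 9.]
opening: 0.214
finger_force: 22.9
130 160 [-141.  -18.    8.]
140 122 [-140.   -9.    8.]
150 74 [-5.  2.  8.]
160 54 [3. 5. 9.]
```

```bash
python3 -m inch '[{"slide":[0,0,0],"turn":0,"grip":1.768},{"slide":[0,0,0],"turn":0,"grip":1.768}]' 30 |tail -1; python3 tilt.py t13|tail -3;  python3 -m inch '[{"slide":[0,0,0],"turn":0,"grip":1.774},{"slide":[0,0,0],"turn":0,"grip":1.774}]' 30 |tail -1; python3 tilt.py t14|tail -3
```

```text
finger_force: 18.3
140 122 [-139.   -9.    8.]
150 77 [-5.  1.  8.]
160 54 [3. 5. 8.]
finger_force: 14.8
140 123 [-139.  -10.    7.]
150 78 [-5.  1.  7.]
160 54 [3. 5. 8.]
```

```bash
python3 -m inch '[{"slide":[0,0,0],"turn":0,"grip":1.779},{"slide":[0,0,0],"turn":0,"grip":1.779}]' 30 |tail -1; python3 tilt.py t15|tail -3;  python3 -m inch '[{"slide":[0,0,0],"turn":0,"grip":1.783},{"slide":[0,0,0],"turn":0,"grip":1.783}]' 30 |tail -1; python3 tilt.py t16|tail -3
```

```text
finger_force: 12.0
120 160 [-165.  -73.  -52.]
130 162 [-140.  -71.  -57.]
140 129 [-139.  -67.  -62.]
finger_force: 8.9
120 34 [-177. -160. -148.]
130 50 [-146. -139. -135.]
140 27 [-140. -138. -135.]
```

```bash
python3 to.py; python3 tilt.py t17|tail -14
python3 - <<'E'
import cv2,numpy as np
a=cv2.resize(cv2.imread('pics/t17side.png')[130:330,140:340],(400,400));b=cv2.resize(cv2.imread('pics/t17top.png')[170:310,140:280],(400,400))
cv2.imwrite('pics/v17.png',np.hstack([a,b]))
E
```

```text
pos [0.5846 0.1721 0.2513] F [ 0.1  0.  -2.1] open cm 1.79 ff 8.9 t 12.8
yaw -8.01 z [-0. -0. -1.]
10 946 [-115.   34.  147.]
20 553 [-193.  -36.  153.]
30 568 [-193.  121.  154.]
40 299 [-195. -100.  127.]
50 249 [-196. -116.  -88.]
60 218 [-197. -136. -103.]
70 345 [-195. -136. -105.]
80 141 [-196. -192. -114.]
90 49 [-196. -192. -182.]
100 59 [-199. -182. -164.]
110 60 [-199. -168. -160.]
120 36 [-175. -161. -149.]
130 46 [-142. -138. -136.]
140 27 [-141. -138. -135.]
```

View pics/v17.png

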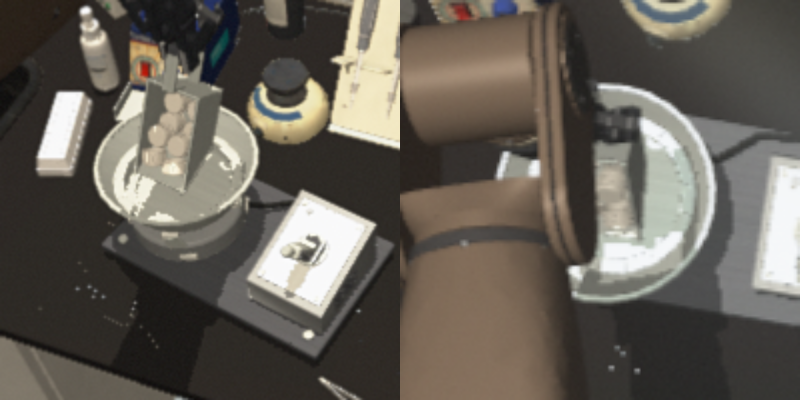

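It is tipped about 60° with the caps slid onto the ramp, so it needs a little more tilt.

```bash
python3 -m inch '[{"slide":[0,0,0],"turn":0,"grip":1.786},{"slide":[0,0,0],"turn":0,"grip":1.786},{"slide":[0,0,0],"turn":0,"grip":1.786}]' 30 |tail -1; python3 to.py|head -1; python3 tilt.py t18|sed -n '/side/,$p'|tail -n +6
```

```text
finger_force: 7.3
pos [0.5847 0.1721 0.2515] F [ 0.7 -0.8 -3.1] open cm 1.77 ff 7.3 t 13.2
40 240 [-195. -122.  139.]
50 209 [-195. -131.  -86.]
60 232 [-196. -136. -104.]
70 218 [-195. -136. -108.]
80 128 [-195. -137. -109.]
90 89 [-194. -163. -147.]
100 147 [-193. -165. -149.]
110 91 [-199. -165. -160.]
120 35 [-172. -160. -149.]
130 44 [-144. -139. -136.]
140 31 [-141. -137. -135.]
```

```bash
python3 -m inch '[{"slide":[0,0,0],"turn":0,"grip":1.788},{"slide":[0,0,0],"turn":0,"grip":1.788},{"slide":[0,0,0],"turn":0,"grip":1.788}]' 30 |tail -1; python3 tilt.py t19|sed -n '/side/,$p'|tail -n +6;python3 -m inch '[{"slide":[0,0,0],"turn":0,"grip":1.79},{"slide":[0,0,0],"turn":0,"grip":1.79},{"slide":[0,0,0],"turn":0,"grip":1.79}]' 30 |tail -1;  python3 tilt.py t20|sed -n '/side/,$p'|tail -n +6;python3 to.py|head -1;  python3 - <<'E'
import cv2,numpy as np
a=cv2.resize(cv2.imread('pics/t19side.png')[150:290,170:310],(400,400));b=cv2.resize(cv2.imread('pics/t20side.png')[150:290,170:310],(400,400))
cv2.imwrite('pics/v20.png',np.hstack([a,b]))
E
```

```text
finger_force: 6.3
40 256 [-195. -121.  142.]
50 243 [-196. -131.  -86.]
60 236 [-195. -135. -102.]
70 194 [-195. -137. -119.]
80 90 [-194. -141. -131.]
90 56 [-184. -163. -156.]
100 85 [-199. -162. -143.]
110 122 [-198. -161. -143.]
120 72 [-173. -156. -146.]
130 51 [-148. -139. -136.]
140 26 [-143. -139. -136.]
finger_force: 5.2
40 266 [-195. -124.  140.]
50 239 [-195. -131.  -89.]
60 242 [-195. -135. -105.]
70 182 [-195. -137. -119.]
80 94 [-193. -141. -133.]
90 56 [-183. -164. -157.]
100 84 [-198. -161. -144.]
110 118 [-187. -160. -143.]
120 68 [-170. -156. -147.]
130 47 [-147. -139. -135.]
140 30 [-140. -138. -134.]
pos [0.5847 0.1721 0.2513] F [-0.1 -0.7 -2.9] open cm 1.81 ff 5.2 t 14.1
```

View pics/v20.png

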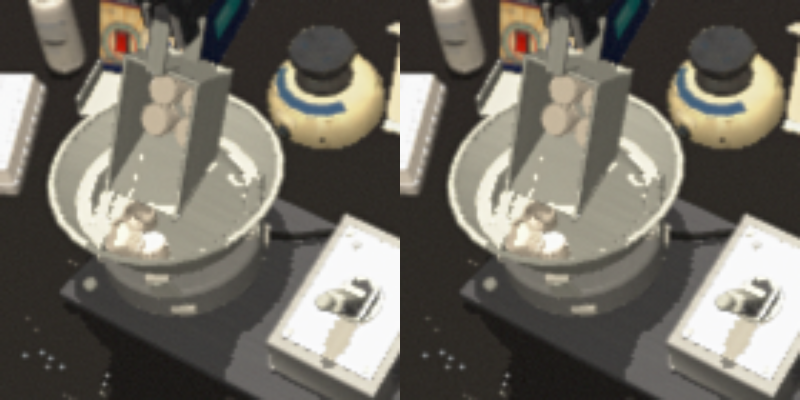

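```bash
python3 -m inch '[{"slide":[0,0,-1.2],"turn":0,"grip":1.788},{"slide":[0,0,0],"turn":0,"grip":1.788},{"slide":[0,0,-1.2],"turn":0,"grip":1.788},{"slide":[0,0,0],"turn":0,"grip":1.788},{"slide":[0,0,0],"turn":0,"grip":1.788}]' 30 |tail -1; python3 to.py|head -1; python3 tilt.py t21|sed -n '/side/,$p'|tail -n +6
```

```text
finger_force: 5.1
pos [0.5839 0.172  0.2495] F [ 0.4 -0.8 -2.7] open cm 1.79 ff 5.1 t 14.6
40 251 [-193. -125.  137.]
50 238 [-194. -134.  -95.]
60 248 [-194. -137. -112.]
70 175 [-193. -140. -128.]
80 48 [-192. -164. -140.]
90 55 [-180. -162. -154.]
100 99 [-198. -161. -142.]
110 125 [-194. -159. -142.]
120 58 [-166. -153. -142.]
130 54 [-143. -137. -134.]
140 20 [-139. -135. -132.]
```

```bash
python3 -m inch '[{"slide":[0,0,-2],"turn":0,"grip":1.788},{"slide":[0,0,0],"turn":0,"grip":1.788},{"slide":[0,0,-2],"turn":0,"grip":1.788},{"slide":[0,0,0],"turn":0,"grip":1.788},{"slide":[0,0,-2],"turn":0,"grip":1.788},{"slide":[0,0,0],"turn":0,"grip":1.788},{"slide":[0,0,0],"turn":0,"grip":1.788}]' 30 |tail -1; python3 to.py|head -1; python3 tilt.py t22|sed -n '/side/,$p'|tail -n +6
python3 - <<'E'
import cv2,numpy as np
a=cv2.resize(cv2.imread('pics/t21side.png')[150:290,170:310],(400,400));b=cv2.resize(cv2.imread('pics/t22side.png')[150:290,170:310],(400,400))
cv2.imwrite('pics/v22.png',np.hstack([a,b]))
E
```

```text
finger_force: 4.9
pos [0.5834 0.1719 0.249 ] F [-0.5 -0.2 -3.1] open cm 1.84 ff 4.9 t 15.4
40 289 [-193. -119.  126.]
50 237 [-193. -136. -118.]
60 219 [-193. -145. -129.]
70 78 [-193. -173. -133.]
80 47 [-191. -163. -156.]
90 59 [-180. -161. -151.]
100 107 [-199. -160. -141.]
110 120 [-187. -157. -142.]
120 50 [-162. -152. -144.]
130 62 [-140. -136. -133.]
140 12 [-138. -135. -132.]
```

View pics/v22.png

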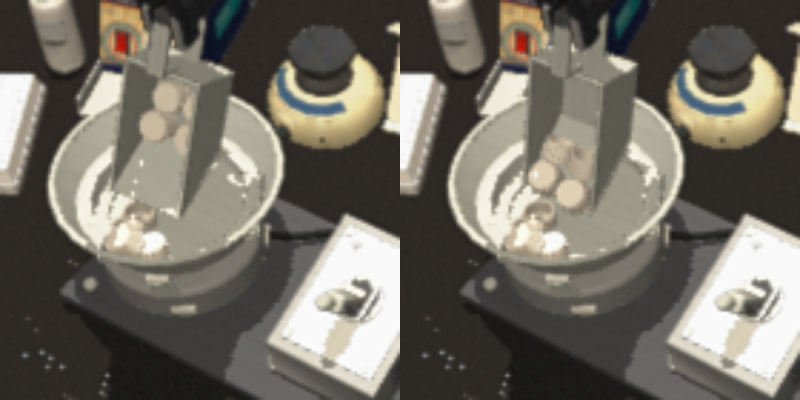

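The last four caps have slid to the lip, around (555,190) in the right panel, and four are in the bowl. I'll shake once more.

```bash
python3 -m inch '[{"slide":[0,0,-2.2],"turn":0,"grip":1.788},{"slide":[0,0,0],"turn":0,"grip":1.788},{"slide":[0,0,-2.2],"turn":0,"grip":1.788},{"slide":[0,0,0],"turn":0,"grip":1.788},{"slide":[0,0,-2.2],"turn":0,"grip":1.788},{"slide":[0,0,0],"turn":0,"grip":1.788},{"slide":[0,0,0],"turn":0,"grip":1.788}]' 30 |tail -1; python3 to.py|head -1; python3 tilt.py t23|sed -n '/side/,$p'|tail -n +6
cat > white.py <<'E'
from h import *
import sys
# coloured ascii of a side-image region in scoop: mean force of weight + cap-coloured (pinkish/white) pixel count in tray box
for f in sys.argv[1:]:
    p=cv2.imread(f'pics/{f}side.png')[:,:,::-1].astype(int)
    m=(p[:,:,0]-p[:,:,2]>12)&(p[:,:,0]>100)&(p.max(2)<235)
    r=m[150:290,170:310]; print(f,[ (y*5+150,int(r[y*5:y*5+5,28:80].sum())) for y in range(4,19)])
E
python3 white.py t21 t22 t23
```

```text
finger_force: 4.8
pos [0.5836 0.172  0.2496] F [-0.6 -0.2 -3.5] open cm 1.78 ff 4.8 t 16.2
40 233 [-192. -146.  141.]
50 133 [-188. -153. -140.]
60 35 [-190. -176. -163.]
70 66 [-193. -167. -145.]
80 91 [-187. -154. -143.]
90 124 [-172. -154. -143.]
100 106 [-199. -161. -143.]
110 132 [-190. -158. -143.]
120 49 [-163. -153. -146.]
130 58 [-140. -137. -134.]
140 15 [-137. -135. -134.]
t21 [(170, 164), (175, 142), (180, 108), (185, 125), (190, 176), (195, 174), (200, 173), (205, 180), (210, 203), (215, 205), (220, 192), (225, 200), (230, 181), (235, 209), (240, 100)]
t22 [(170, 182), (175, 128), (180, 99), (185, 124), (190, 162), (195, 178), (200, 174), (205, 194), (210, 207), (215, 185), (220, 204), (225, 199), (230, 184), (235, 206), (240, 98)]
t23 [(170, 174), (175, 125), (180, 103), (185, 123), (190, 166), (195, 179), (200, 168), (205, 195), (210, 202), (215, 196), (220, 220), (225, 177), (230, 190), (235, 211), (240, 104)]
```

```bash
cat > tray.py <<'E'
from h import *
import sys
s=ctrl.get_state();M=R.from_quat(s['tcp_rot']).as_matrix();g=s['eef_pos']-.0187*M[:,2]
f=M[:,0];l=M[:,1]
W=cloud('side',np.load(f'pics/{sys.argv[1]}side.npy')).reshape(-1,3)-g-[-.0015,-.001,.001]
q0=np.c_[W@f,W@l,W[:,2]]
best=None
for th in np.radians(np.arange(40,100,1)):   # rim of side walls straight at u=+8 -> many points at |l|~.034 near u=.008
    F=q0[:,0]*np.cos(th)-q0[:,2]*np.sin(th);U=q0[:,0]*np.sin(th)+q0[:,2]*np.cos(th)
    w=(abs(abs(q0[:,1])-.033)<.006)&(F>.05)&(F<.16)
    k=((abs(U-.006)<.004)&w).sum()-((U>.012)&(U<.03)&w).sum()
    if best is None or k>best[0]:best=(k,th,F,U)
k,th,F,U=best;print('theta',np.degrees(th),k)
c=(abs(q0[:,1])<.028)
for a in np.arange(.04,.18,.01):
    m=c&(F>=a)&(F<a+.01)&(U>-.06)&(U<.03)
    if m.sum()>3:print(int(a*1000),m.sum(),np.percentile(U[m]*1000,[5,50,95]).round())
E
for i in 22 23; do python3 tray.py t$i; done
```

```text
theta 71.0 145
40 201 [-44. -20.  12.]
80 45 [-45. -43. -40.]
90 32 [-46. -43. -40.]
100 44 [-46. -42. -40.]
110 71 [-44. -40.   5.]
120 189 [-39. -16.   9.]
130 70 [-30.   5.  11.]
140 123 [-6. 13. 20.]
150 69 [-8. 20. 25.]
160 15 [ 9. 16. 20.]
170 6 [25. 28. 30.]
theta 74.0 164
40 204 [-42. -19.  12.]
80 26 [-45. -43. -40.]
90 42 [-45. -43. -38.]
100 34 [-44. -42. -39.]
110 40 [-44. -40. -37.]
120 74 [-41. -34. -26.]
130 92 [-30. -22. -15.]
140 105 [-19. -11.  -5.]
150 122 [-8.  0.  7.]
160 60 [ 3.  8. 29.]
170 24 [-0.  2. 26.]
```

The tray is empty: floor and ramp read bare at 74° tilt. Now I'll firm the grip, raise, and carry it back.

```bash
python3 -m inch '[{"slide":[0,0,0],"turn":0,"grip":1.7},{"slide":[0,0,0],"turn":0,"grip":1.65},{"slide":[0,0,-1],"turn":0,"grip":1.65},{"slide":[0,0,-3],"turn":0,"grip":1.65},{"slide":[0,0,-5.5],"turn":0,"grip":1.65},{"slide":[0,0,-8],"turn":0,"grip":1.65},{"slide":[0,0,-9],"turn":0,"grip":1.65},{"slide":[0,0,-9],"turn":0,"grip":1.65}]' 80 |tail -1; python3 tilt.py t24 >/dev/null; python3 tray.py t24;python3 to.py 0.467 -0.248 0.34 -8
python3 - <<'E'
from h import *
# bowl contents height map (mm above floor) from both cams
for n in('side','top'):
    W=cloud(n,np.load(f'pics/t24{n}.npy')).reshape(-1,3);c=np.array([.5407,.178]) 
    q=W[(np.hypot(*(W[:,:2]-c).T)<.08)&(W[:,2]<.15)&(W[:,2]>.07)]
    print(n)
    for x in np.arange(.61,.47,-.008): print(*[(lambda m:f'{int(1000*np.median(q[m,2])-78):3d}' if m.any() else '  .')((abs(q[:,0]-x)<.004)&(abs(q[:,1]-y)<.004)) for y in np.arange(.25,.105,-.008)])
E
```

```text
finger_force: 40.7
theta 74.0 198
40 208 [-44. -20.   8.]
70 14 [-45. -44. -42.]
80 41 [-46. -43. -41.]
90 42 [-46. -43. -40.]
100 39 [-44. -43. -40.]
110 56 [-43. -41. -35.]
120 77 [-38. -31. -24.]
130 104 [-28. -21. -13.]
140 115 [-17.  -9.  -2.]
150 137 [-6.  2.  8.]
160 23 [2. 7. 9.]
pos [0.5843 0.1721 0.3405] F [-0.6 -0.1 -3. ] open cm 1.73 ff 40.6 t 17.2
yaw -8.01 z [-0.001 -0.    -1.   ]
slide cm [  5.77 -43.23   0.07]
turn -0.0
side
  .   .   .   .  21   9   5   9   8   6   6  17  18  22  23   .   .   .   .
  .   .   .  25  10   6   2   0   0   0   0   0   1  16  18  17  20   .   .
  .  26  21  11   4   2  -1  -1  -2   0  -2   0   0  -1  18  18  18  20   .
  .  23   9   3   1   0  -1   0   1  -1  -2  -1  -1  -1  -1  16  18  18   .
 24  13  10   1   1   0  -2   0  -1  -3  -1  -1  -1  -2  -1  -1  17  18  24
 24  13   3  -2  -2  -2  -1  -2   0  -1  -2  -1  -2  -2  -2  -1  18  16  18
 11   9   1   0  -3  -1  -1  -1   .   .  -4  -2  -2   0  -3  -1  -1  16  17
 11   3   4  -1  -2  -1  -1  -1   .  19   8   0  -1  -2   0   0   0  16  15
 12  23   0  -2   0  -1   0  -1   .  24   6   0
[... 1384 characters left out ...]
   0   0  19  19
  .   .   .   1   1   0   1   0   2  27   5   0   0   0   0  -1   0  17  17
  .   .   .   1   0  15   3  15   0  21  19   0   0   1   0   0   2  16  17
  .   .   .   2   1   3   1   2   1  -1   0  -1   0  27  25   0  16  16  19
  .   .   .   .  30  35   4  17   0   0   1  42  25  26  25  16  16  16  24
  .   .   .   .  46  44  37  30  19   0  43  45  46  30  20  16  16  18  26
  .   .   .   .  46  41  32  31  27  13  46  48  48  42  13  16  16  24   .
  .   .   .   7  31  31  15  11  38  29  31  48  49  36  16  15  24  30   .
  .   .   .  31  29  20  39  46  49  43  31  32  20  14  15  23  30   .   .
  .   .   .  33  32  34  36  45  48  46  31  27  15  18  28  29   .   .   .
```

```bash
python3 -m inch '[{"slide":[0.1,-1,0],"turn":0,"grip":1.65},{"slide":[0.4,-3,0],"turn":0,"grip":1.65},{"slide":[0.8,-6,0],"turn":0,"grip":1.65},{"slide":[1.2,-9,0],"turn":0,"grip":1.65},{"slide":[1.7,-12.5,0],"turn":0,"grip":1.65},{"slide":[2.1,-16,0],"turn":0,"grip":1.65},{"slide":[2.6,-19.5,0],"turn":0,"grip":1.65},{"slide":[3,-23,0],"turn":0,"grip":1.65},{"slide":[3.5,-26.5,0],"turn":0,"grip":1.65},{"slide":[4,-30,0],"turn":0,"grip":1.65},{"slide":[4.5,-33.5,0],"turn":0,"grip":1.65},{"slide":[4.9,-37,0],"turn":0,"grip":1.65},{"slide":[5.3,-40,0],"turn":0,"grip":1.65},{"slide":[5.6,-42,0],"turn":0,"grip":1.65},{"slide":[5.8,-43,0],"turn":0,"grip":1.65},{"slide":[5.8,-43.2,0],"turn":0,"grip":1.65},{"slide":[5.8,-43.2,0],"turn":0,"grip":1.65}]' |tail -1; python3 tilt.py t25 >/dev/null; python3 tray.py t25;python3 to.py 0.467 -0.248 0.1423 -8
```

```text
finger_force: 40.7
theta 73.0 194
40 311 [-43. -14.  12.]
80 90 [-47. -44. -42.]
90 117 [-47. -44. -42.]
100 122 [-46. -44. -41.]
110 131 [-46. -43. -39.]
120 207 [-42. -35. -29.]
130 209 [-31. -24. -18.]
140 217 [-20. -14.  -7.]
150 209 [-9. -3.  4.]
160 69 [1. 5. 7.]
pos [ 0.4672 -0.2467  0.3411] F [-0.1  0.5 -1.7] open cm 1.76 ff 40.7 t 19.0
yaw -7.95 z [-0.     0.001 -1.   ]
slide cm [ 0.   -0.14 19.88]
turn 0.001
```

```bash
python3 -m inch '[{"slide":[0,-0.1,1.5],"turn":0,"grip":1.65},{"slide":[0,-0.1,4.5],"turn":0,"grip":1.65},{"slide":[0,-0.1,8],"turn":0,"grip":1.65},{"slide":[0,-0.1,11.5],"turn":0,"grip":1.65},{"slide":[0,-0.1,15],"turn":0,"grip":1.65},{"slide":[0,-0.1,17.5],"turn":0,"grip":1.65},{"slide":[0,-0.1,19],"turn":0,"grip":1.65},{"slide":[0,-0.1,19.5],"turn":0,"grip":1.7},{"slide":[0,-0.1,19.5],"turn":0,"grip":1.77},{"slide":[0,-0.1,19.5],"turn":0,"grip":1.775}]' |tail -1; python3 to.py
python3 -m inch '[{"slide":[-0.3,0,0.9],"turn":0,"grip":1.775},{"slide":[-2,0,1.7],"turn":0,"grip":1.78},{"slide":[-3.6,0,2.6],"turn":0,"grip":1.78},{"slide":[-5.1,0,3.7],"turn":0,"grip":1.78},{"slide":[-6.5,0,4.9],"turn":0,"grip":1.78},{"slide":[-6.5,0,4.9],"turn":0,"grip":1.78}]'; python3 to.py; python3 tilt.py t26 >/dev/null; python3 tray.py t26
```

```text
finger_force: 12.5
pos [ 0.4679 -0.2492  0.1479] F [-0.8 -0.7 -1.4] open cm 1.78 ff 12.5 t 20.0
yaw -8.0 z [ 0.002 -0.002 -1.   ]
time: 20.6
eef_pos: [0.5346, -0.2589, 0.0985]
tcp_rot: [0.07, 0.998, -0.001, 0.003]
contact_force: [0.5, -0.7, -1.7]
opening: 0.203
finger_force: 10.2
pos [ 0.5346 -0.2589  0.0985] F [ 0.5 -0.7 -1.7] open cm 1.73 ff 10.2 t 20.6
yaw -8.0 z [ 0.006 -0.003 -1.   ]
theta 48.00000000000001 144
40 122 [-42. -13.  11.]
50 12 [-48. -44. -42.]
60 96 [-49. -46. -42.]
70 98 [-49. -46. -43.]
80 96 [-48. -45. -41.]
90 96 [-47. -44. -41.]
100 101 [-48. -44. -41.]
110 107 [-47. -43. -37.]
120 132 [-41. -33. -28.]
130 135 [-29. -23. -16.]
140 138 [-18. -12.  -5.]
150 135 [-8. -1.  5.]
160 123 [ 2.  6. 13.]
170 143 [10. 16. 24.]
```

```bash
python3 -m inch '[{"slide":[-1.6,0,1],"turn":0,"grip":1.78},{"slide":[-3.2,0,2],"turn":0,"grip":1.78},{"slide":[-4.4,0,3.3],"turn":0,"grip":1.78},{"slide":[-5.4,0,4.5],"turn":0,"grip":1.78},{"slide":[-6.2,0,5.9],"turn":0,"grip":1.78},{"slide":[-6.7,0,6.9],"turn":0,"grip":1.78},{"slide":[-6.9,0,7.4],"turn":0,"grip":1.785},{"slide":[-6.9,0,7.5],"turn":0,"grip":1.785},{"slide":[-6.9,0,7.5],"turn":0,"grip":1.785}]'; python3 to.py; python3 tilt.py t27 |sed -n '/side/,$p'
```

```text
time: 21.6
eef_pos: [0.6008, -0.2678, 0.0238]
tcp_rot: [0.07, 0.998, -0.001, 0.002]
contact_force: [4.2, -0.0, 3.5]
opening: 0.206
finger_force: 8.5
pos [ 0.6008 -0.2678  0.0238] F [ 4.2 -0.   3.5] open cm 1.76 ff 8.5 t 21.6
yaw -8.03 z [ 0.003 -0.001 -1.   ]
side 3588
0 198 [-45.  14.  60.]
10 423 [ -5.  60. 149.]
20 200 [ 16. 131. 157.]
30 340 [ 17. 134. 155.]
40 409 [-43. -15.  11.]
50 116 [-44. -40.   8.]
60 113 [-44. -40.   9.]
70 114 [-42. -39.   9.]
80 118 [-43. -39.   9.]
90 119 [-43. -39.   9.]
100 119 [-42. -38.  10.]
110 99 [-41. -36.  11.]
120 67 [-43. -24.  13.]
130 144 [-47. -42.  11.]
140 183 [-47. -43.   9.]
150 192 [-47. -43.  11.]
160 163 [-47. -44.  12.]
170 127 [-47. -44. -41.]
180 122 [-47. -44. -41.]
```

The scoop is lying flat. Now I'll release it and lift.

```bash
python3 -m inch '[{"slide":[0,0,0],"turn":0,"grip":2.2},{"slide":[0,0,0],"turn":0,"grip":3.2},{"slide":[0,0,0],"turn":0,"grip":4},{"slide":[0,0,0],"turn":0,"grip":4},{"slide":[0,0,-1],"turn":0,"grip":4},{"slide":[0,0,-3],"turn":0,"grip":4},{"slide":[0,0,-6],"turn":0,"grip":4},{"slide":[0,0,-10],"turn":0,"grip":4},{"slide":[0,0,-14],"turn":0,"grip":4},{"slide":[0,0,-18],"turn":0,"grip":4},{"slide":[0,0,-20],"turn":0,"grip":4},{"slide":[0,0,-20],"turn":0,"grip":4}]' 30 | tail -2; python3 to.py 0.4773 -0.003 0.2 -11.7
```

```text
opening: 0.468
finger_force: 0.0
pos [ 0.6015 -0.2684  0.2284] F [-0.6  0.3 -0.1] open cm 4.0 ff 0.0 t 22.9
yaw -8.0 z [ 0.008 -0.005 -1.   ]
slide cm [16.02 24.57  2.6 ]
turn 0.065
```

```bash
python3 -m inch '[{"slide":[0.8,1.2,0],"turn":0.03,"grip":4},{"slide":[2.5,3.8,0],"turn":0.065,"grip":4},{"slide":[4.5,7,0],"turn":0.065,"grip":4},{"slide":[6.5,10,0],"turn":0.065,"grip":4},{"slide":[8.5,13,0],"turn":0.065,"grip":4},{"slide":[10.5,16,0],"turn":0.065,"grip":4},{"slide":[12.5,19,0],"turn":0.065,"grip":4},{"slide":[14.3,22,0],"turn":0.065,"grip":4},{"slide":[15.5,23.8,0],"turn":0.065,"grip":4},{"slide":[16,24.6,0],"turn":0.065,"grip":4},{"slide":[16,24.6,0],"turn":0.065,"grip":4},{"slide":[16,24.6,0],"turn":0.065,"grip":4}]' | tail -2; python3 to.py 0.4773 -0.003 0.095 -11.7
python3 - <<'E'
from h import *
p,d=look('side','t28side');W=cloud('side',d).reshape(-1,3)
# scoop pose check
m=(abs(W[:,0]-.52)<.14)&(abs(W[:,1]+.26)<.09)&(W[:,2]>.045)&(W[:,2]<.075)&(W[:,0]<.63);q=W[m]
print('scoop rim z at x bins',[(round(a,2),np.median(q[(abs(q[:,0]-a)<.01),2]).round(4)) for a in np.arange(.44,.62,.03)], cv2.minAreaRect((q[:,:2]*1000).astype(np.float32)))
t=W[(abs(W[:,0]-.695)<.05)&(abs(W[:,1]+.3)<.05)&(W[:,2]>.11)];print('tub',t.mean(0).round(3),len(t))
E
```

```text
opening: 0.472
finger_force: 0.0
pos [ 0.4755 -0.0019  0.2218] F [-0.2  0.6 -0.2] open cm 4.03 ff 0.0 t 24.1
yaw -11.74 z [-0.001 -0.    -1.   ]
slide cm [-0.2  -0.07 12.68]
turn -0.001
scoop rim z at x bins [(np.float64(0.44), np.float64(0.048)), (np.float64(0.47), np.float64(0.0512)), (np.float64(0.5), np.float64(0.0496)), (np.float64(0.53), np.float64(0.0495)), (np.float64(0.56), np.float64(0.0517)), (np.float64(0.59), np.float64(0.06))] ((523.6189575195312, -258.7634582519531), (73.33003997802734, 175.5548858642578), 82.06587982177734)
tub [ 0.689 -0.302  0.119] 499
```

```bash
python3 -m inch '[{"slide":[-0.2,-0.1,2],"turn":0,"grip":4},{"slide":[-0.2,-0.1,4.5],"turn":0,"grip":4},{"slide":[-0.2,-0.1,7],"turn":0,"grip":4},{"slide":[-0.2,-0.1,9.5],"turn":0,"grip":4},{"slide":[-0.2,-0.1,11.5],"turn":0,"grip":4},{"slide":[-0.2,-0.1,12.4],"turn":0,"grip":4},{"slide":[-0.2,-0.1,12.7],"turn":0,"grip":4},{"slide":[-0.2,-0.1,12.7],"turn":0,"grip":4}]' | tail -4; python3 to.py 0.4773 -0.003 0.095; python3 -m inch '[{"slide":[0,0,0],"turn":0,"grip":2.5},{"slide":[0,0,0],"turn":0,"grip":1.9},{"slide":[0,0,0],"turn":0,"grip":1.5},{"slide":[0,0,0],"turn":0,"grip":1},{"slide":[0,0,0],"turn":0,"grip":0.5},{"slide":[0,0,0],"turn":0,"grip":0.5}]' 40; python3 to.py
```

```text
tcp_rot: [0.103, 0.995, -0.0, 0.0]
contact_force: [-0.3, -0.0, -1.2]
opening: 0.465
finger_force: 0.0
pos [ 0.4777 -0.0033  0.0956] F [-0.3 -0.  -1.2] open cm 3.97 ff 0.0 t 24.95
yaw -11.78 z [ 0. -0. -1.]
slide cm [0.04 0.02 0.06]
time: 25.55
eef_pos: [0.4784, -0.0021, 0.0967]
tcp_rot: [0.102, 0.995, 0.001, 0.001]
contact_force: [0.2, 5.1, 4.9]
opening: 0.212
finger_force: 40.7
pos [ 0.4784 -0.0021  0.0967] F [0.2 5.1 4.9] open cm 1.81 ff 40.7 t 25.55
yaw -11.72 z [ 0.003  0.001 -1.   ]
```

```bash
python3 -m inch '[{"slide":[0.13,0.1,-0.15],"turn":0,"grip":0.5},{"slide":[0.26,0.1,-0.31],"turn":0,"grip":0.5},{"slide":[0.39,0.1,-0.46],"turn":0,"grip":0.5},{"slide":[0.51,0.1,-0.61],"turn":0,"grip":0.5},{"slide":[0.58,0.1,-0.69],"turn":0,"grip":0.5},{"slide":[0.58,0.1,-0.69],"turn":0,"grip":0.5}]'; python3 to.py
```

```text
time: 26.15
eef_pos: [0.4734, -0.001, 0.1027]
tcp_rot: [0.102, 0.995, -0.0, 0.003]
contact_force: [6.8, 1.6, -3.1]
opening: 0.212
finger_force: 39.6
pos [ 0.4734 -0.001   0.1027] F [ 6.8  1.6 -3.1] open cm 1.81 ff 39.6 t 26.15
yaw -11.73 z [ 0.006 -0.001 -1.   ]
```

```bash
python3 -m inch '[{"slide":[0.06,0,-0.07],"turn":0,"grip":0.5},{"slide":[0.12,0,-0.14],"turn":0,"grip":0.5},{"slide":[0.12,0,-0.14],"turn":0,"grip":0.5}]' 60|tail -1; python3 to.py; python3 -m inch '[{"slide":[-0.4,0,-0.27],"turn":0,"grip":0.5},{"slide":[-0.82,0,-0.51],"turn":0,"grip":0.5},{"slide":[-1.26,0,-0.71],"turn":0,"grip":0.5},{"slide":[-1.71,0,-0.88],"turn":0,"grip":0.5}]'|tail -1; python3 to.py
```

```text
finger_force: 63.4
pos [ 0.4724 -0.0008  0.1041] F [ 7.4  1.2 -4.2] open cm 1.81 ff 63.4 t 26.45
yaw -11.73 z [ 0.006 -0.001 -1.   ]
finger_force: 61.0
pos [ 0.4818 -0.0026  0.1083] F [ -6.6   3.1 -11.7] open cm 1.77 ff 61.0 t 26.85
yaw -11.68 z [-0.015  0.003 -1.   ]
```

```bash
python3 -m inch '[{"slide":[0,0,0],"turn":0,"grip":0.5},{"slide":[0,0,0],"turn":0,"grip":0.5}]'|tail -1; python3 to.py;  python3 -m inch '[{"slide":[-0.47,0,-0.12],"turn":0,"grip":0.5},{"slide":[-0.95,0,-0.2],"turn":0,"grip":0.5},{"slide":[-0.95,0,-0.2],"turn":0,"grip":0.5}]'|tail -1; python3 to.py
```

```text
finger_force: 61.1
pos [ 0.4825 -0.0027  0.1088] F [ -4.6   3.2 -11.5] open cm 1.78 ff 61.1 t 27.05
yaw -11.68 z [-0.014  0.003 -1.   ]
finger_force: 60.3
pos [ 0.4918 -0.0045  0.1114] F [-7.3  4.4 -6.7] open cm 1.8 ff 60.3 t 27.35
yaw -11.67 z [-0.014  0.003 -1.   ]
```

```bash
python3 -m inch '[{"slide":[0,0,-0.2],"turn":0,"grip":0.5},{"slide":[-0.2,0,-0.3],"turn":0,"grip":0.5},{"slide":[-0.5,0,-0.35],"turn":0,"grip":0.5},{"slide":[-0.5,0,-0.35],"turn":0,"grip":0.5}]'|tail -1; python3 to.py
```

```text
finger_force: 59.1
pos [ 0.4957 -0.0053  0.114 ] F [-7.8  3.5 -8.6] open cm 1.76 ff 59.1 t 27.75
yaw -11.67 z [-0.017  0.003 -1.   ]
```

```bash
python3 -m inch '[{"slide":[-0.4,0,-0.08],"turn":0,"grip":0.5},{"slide":[-0.8,0,-0.1],"turn":0,"grip":0.5},{"slide":[-1.2,0,-0.12],"turn":0,"grip":0.5},{"slide":[-1.2,0,-0.12],"turn":0,"grip":0.5}]'|tail -1; python3 to.py
```

```text
finger_force: 58.7
pos [ 0.5073 -0.0076  0.1153] F [-8.9  4.5 -7.9] open cm 1.79 ff 58.7 t 28.15
yaw -11.71 z [-0.018  0.004 -1.   ]
```

```bash
python3 -m inch '[{"slide":[-0.4,0,0.02],"turn":0,"grip":0.5},{"slide":[-0.8,0,0.08],"turn":0,"grip":0.5},{"slide":[-1.2,0,0.15],"turn":0,"grip":0.5},{"slide":[-1.2,0,0.15],"turn":0,"grip":0.5}]'|tail -1; python3 to.py;python3 -m inch '[{"slide":[-0.3,0,0.05],"turn":0,"grip":0.5},{"slide":[-0.6,0,0.1],"turn":0,"grip":0.5},{"slide":[-0.6,0,0.1],"turn":0,"grip":0.5}]'|tail -1; python3 to.py
```

```text
finger_force: 58.7
pos [ 0.5204 -0.0102  0.1147] F [-7.2  5.1 -6.6] open cm 1.77 ff 58.7 t 28.55
yaw -11.71 z [-0.014  0.003 -1.   ]
finger_force: 58.5
pos [ 0.5244 -0.011   0.1131] F [-12.1   5.8  -4.2] open cm 1.75 ff 58.5 t 28.85
yaw -11.76 z [-0.019  0.005 -1.   ]
```

```bash
python3 -m inch '[{"slide":[-0.4,0,0.06],"turn":0,"grip":0.5},{"slide":[-0.7,0,0.1],"turn":0,"grip":0.5},{"slide":[-0.7,0,0.1],"turn":0,"grip":0.5}]'|tail -1; python3 to.py
```

```text
finger_force: 58.7
pos [ 0.5245 -0.0109  0.1095] F [-26.4   7.4   0.1] open cm 1.8 ff 58.7 t 29.15
yaw -11.71 z [-0.039  0.008 -0.999]
```

```bash
python3 -m inch '[{"slide":[0.3,0,0.2],"turn":0,"grip":0.5},{"slide":[0.5,0,0.4],"turn":0,"grip":0.5},{"slide":[0.6,0,0.6],"turn":0,"grip":0.5},{"slide":[0.6,0,0.7],"turn":0,"grip":0.5},{"slide":[0.6,0,0.7],"turn":0,"grip":0.5}]'|tail -1; python3 to.py
```

```text
finger_force: 60.2
pos [ 0.524  -0.0109  0.1076] F [-21.    5.7  10.4] open cm 1.8 ff 60.2 t 29.65
yaw -11.73 z [-0.025  0.005 -1.   ]
```

```bash
python3 -m inch '[{"slide":[0.3,0,0],"turn":0,"grip":0.5},{"slide":[0.6,0,0],"turn":0,"grip":0.5},{"slide":[0.6,0,0],"turn":0,"grip":0.5}]'|tail -1; python3 to.py;python3 -m inch '[{"slide":[0,0,0],"turn":0,"grip":1.8},{"slide":[0,0,0],"turn":0,"grip":1.85},{"slide":[0,0,0],"turn":0,"grip":1.88},{"slide":[0,0,0],"turn":0,"grip":1.88}]'|tail -1; python3 to.py
```

```text
finger_force: 59.1
pos [ 0.5231 -0.0107  0.1081] F [-7.7  4.7  0.1] open cm 1.75 ff 59.1 t 29.95
yaw -11.77 z [-0.008  0.002 -1.   ]
finger_force: 8.3
pos [ 0.5238 -0.011   0.1079] F [-5.6  5.1 -2.3] open cm 1.87 ff 8.3 t 30.35
yaw -11.74 z [-0.007  0.002 -1.   ]
```

```bash
python3 -m inch '[{"slide":[0,0,0],"turn":0,"grip":1.95},{"slide":[0,0,0],"turn":0,"grip":2.5},{"slide":[0,0,0],"turn":0,"grip":4},{"slide":[0,0,0],"turn":0,"grip":4},{"slide":[0,0,0],"turn":0,"grip":4},{"slide":[0,0,-2],"turn":0,"grip":4},{"slide":[0,0,-5],"turn":0,"grip":4},{"slide":[0,0,-9],"turn":0,"grip":4},{"slide":[0,0,-13],"turn":0,"grip":4},{"slide":[0,-2,-14],"turn":0,"grip":4},{"slide":[0,-6,-14],"turn":0,"grip":4},{"slide":[0,-10,-14],"turn":0,"grip":4},{"slide":[0,-14,-14],"turn":0,"grip":4},{"slide":[0,-15,-14],"turn":0,"grip":4},{"slide":[0,-15,-14],"turn":0,"grip":4}]' | tail -2; python3 to.py;  python3 - <<'E'
from h import *
pt,dt=look('top','e_top');ps,ds=look('side','e_side')
piv=np.array([.505,-.0087,.0785]);a=np.radians(-11.7);fx=np.array([np.cos(a),np.sin(a),0]);fy=np.array([-np.sin(a),np.cos(a),0])
for n,d in(('top',dt),('side',ds)):
    W=cloud(n,d).reshape(-1,3)-piv;x,y,z=W@fx,W@fy,W[:,2]
    for z0 in np.arange(.02,.085,.006):
        m=(abs(x)<.06)&(abs(y)<.025)&(z>=z0)&(z<z0+.006)&(z>.27*x+.01)
        if m.sum()>2:print(n,int(z0*1e3),m.sum(),'x',np.percentile(x[m]*1e3,[5,50,95]).round(1),'y',np.percentile(y[m]*1e3,[5,95]).round(1))
b=cv2.resize(ps[150:360,170:450],(800,600))[:,:,::-1]
c=np.hstack([cv2.resize(ps[165:305,180:320],(400,400)),cv2.resize(pt[180:320,160:300],(400,400))])[:,:,::-1]
c2=cv2.resize(ps[220:300,255:335],(200,200),interpolation=2)
d2=cv2.resize(ps[170:390,330:510],(164,200));e2=cv2.resize(pt[140:320,300:460],(178,200))
row=np.hstack([c2,d2,e2])[:,:,::-1];row=np.hstack([row,np.zeros((200,800-row.shape[1],3),np.uint8)])
cv2.imwrite('pics/end.png',np.vstack([c,row]))
E
```

```text
opening: 0.47
finger_force: 0.0
pos [ 0.4953 -0.16    0.2487] F [ 0.1  0.6 -0.7] open cm 4.01 ff 0.0 t 31.85
yaw -11.91 z [ 0. -0. -1.]
top 20 16 x [-6.  -3.6 -1. ] y [-5.4  9.8]
top 38 5 x [0.5 1.7 8.9] y [-7.7  2.4]
top 44 4 x [ 0.9  3.2 11.6] y [-7.6  7.5]
top 50 16 x [ 2.5  6.3 12.8] y [-6.8 10.5]
top 56 10 x [ 3.8  7.2 15.9] y [-5.   9.5]
top 68 12 x [ 8.2 14.4 20.1] y [-3.6  5.3]
top 74 12 x [10.8 14.  18.1] y [-2.4  7. ]
side 20 26 x [-8.7 -3.6  1.8] y [-8.6  6.1]
side 26 3 x [-1.7 -0.8 -0.3] y [-3.5  6.2]
side 32 17 x [-2.3 -0.7  5.9] y [-11.6   3.7]
side 38 19 x [-1.7  1.6 10.7] y [-10.8   5.6]
side 44 16 x [-2.1  1.2 11.6] y [-9.7  6.3]
side 50 37 x [ 0.4  5.5 15. ] y [-9.9  7.4]
side 56 7 x [2.7 5.5 8.3] y [-7.   5.3]
side 62 8 x [ 5.2  7.7 12.3] y [-5.7 -0.8]
side 68 20 x [ 5.4 10.  15.2] y [-5.3  4.4]
side 74 4 x [ 9.8 11.9 14.2] y [-3.8 -2.1]
```

View pics/end.png

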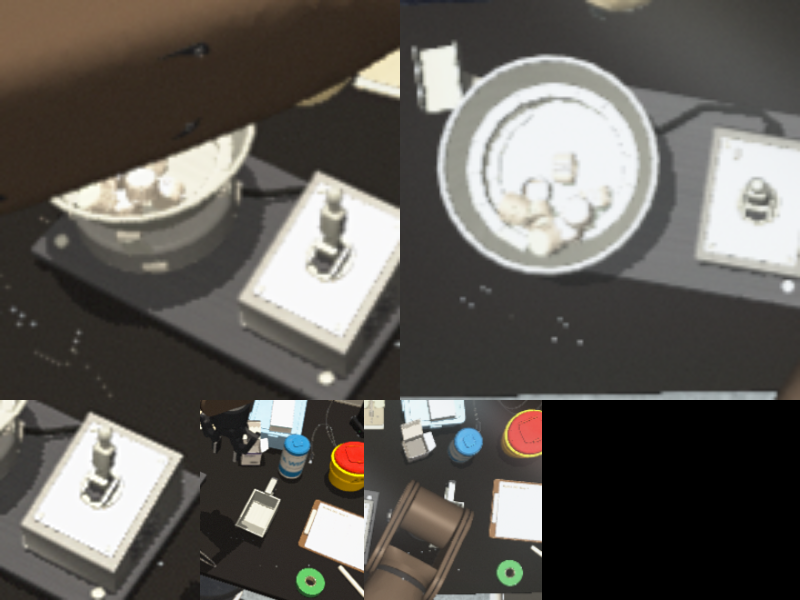

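The caps are in the bowl at top-right (500-610,160-250), the scoop is upright, and the lever leans back. I'll confirm numerically that the collar is down by comparing it with the start state, where it was known to be down.

Run:
```python
from h import *
fs={'start':[('top','top0'),('side','side0')],'end':[]}
D={'start':{n:[np.load(f'pics/{n}0.npy')] for n in('top','side')},'end':{n:[ctrl.read_camera(n)[1] for _ in range(5)] for n in('top','side')}}
a=np.radians(-11.7);fx=np.array([np.cos(a),np.sin(a),0]);fy=np.array([-np.sin(a),np.cos(a),0])
C={'top':np.array([.5069,-.0071,.0798]),'side':np.array([.5035,-.0094,.0782])}
for k,t in(('start',-40),('end',10)):
  t=np.radians(t)
  for n in('top','side'):
    W=np.concatenate([cloud(n,d).reshape(-1,3) for d in D[k][n]])-C[n];x,y,z=W@fx,W@fy,W[:,2]
    s=-0+x*np.sin(t)+z*np.cos(t);p=x*np.cos(t)-z*np.sin(t)
    m=(abs(p)<.022)&(abs(y)<.02)&(s>.02)&(s<.09)&(z>.27*x+.008)
    print(k,n,'tip',np.percentile(s[m]*1e3,[98]).round(1),'p',np.median(p[m&(s>.065)]*1e3).round(1))
    for s0 in np.arange(.03,.08,.004):
        q=m&(s>=s0)&(s<s0+.004);N=len(D[k][n])
        if q.sum()>1:print('  ',int(s0*1e3),round(q.sum()/N,1),'yw',np.ptp(np.percentile(y[q]*1e3,[2,98])).round(1),'pmin/max',np.percentile(p[q]*1e3,[3,97]).round(1))
```

```text
start top tip [76.5] p 1.9
   30 7.0 yw 18.5 pmin/max [-5.6  7.9]
   34 7.0 yw 13.5 pmin/max [4.5 9. ]
   38 8.0 yw 18.3 pmin/max [4.3 8.6]
   42 7.0 yw 15.4 pmin/max [6.1 9.8]
   46 8.0 yw 18.2 pmin/max [ 3.1 10. ]
   50 10.0 yw 18.3 pmin/max [-1.6  9.3]
   54 19.0 yw 18.1 pmin/max [-5.8  8.8]
   58 8.0 yw 11.9 pmin/max [-2.   5.6]
   62 3.0 yw 8.7 pmin/max [-3.1  5. ]
   66 2.0 yw 4.8 pmin/max [4.4 4.4]
   70 11.0 yw 11.1 pmin/max [-5.1  5.9]
   74 9.0 yw 9.8 pmin/max [-4.3  5.4]
start side tip [76.5] p 0.9
   30 5.0 yw 14.7 pmin/max [-5.5  7.9]
   34 5.0 yw 8.5 pmin/max [-5.8  8. ]
   38 8.0 yw 13.4 pmin/max [-2.8  8.2]
   42 6.0 yw 13.4 pmin/max [-4.1  8.8]
   46 5.0 yw 15.0 pmin/max [-2.4  7.5]
   50 22.0 yw 17.9 pmin/max [-7.7  8.3]
   54 12.0 yw 11.4 pmin/max [-4.6  7.5]
   58 4.0 yw 4.9 pmin/max [-5.6  3.9]
   66 6.0 yw 6.8 pmin/max [-1.3  6.1]
   70 12.0 yw 11.9 pmin/max [-6.2  4.6]
   74 12.0 yw 8.7 pmin/max [-4.2  5.1]
end top tip [77.9] p -0.5
   30 0.6 yw 1.5 pmin/max [-4.6  0.9]
   34 3.0 yw 14.4 pmin/max [-8.2  2.6]
   38 2.8 yw 13.3 pmin/max [-8.4  2.2]
   42 2.2 yw 15.0 pmin/max [-8.3 -5.5]
   46 3.4 yw 18.8 pmin/max [-8.5  4.4]
   50 10.2 yw 19.6 pmin/max [-8.2  4.7]
   54 12.6 yw 18.8 pmin/max [-7.7  5.7]
   58 2.0 yw 16.8 pmin/max [-6.8  2.7]
   66 2.2 yw 6.6 pmin/max [-6.1  6.1]
   70 9.4 yw 11.1 pmin/max [-6.1  6.3]
   74 10.6 yw 10.0 pmin/max [-5.9  5.5]
   78 1.4 yw 7.2 pmin/max [-6.2  1.5]
end side tip [75.6] p -1.4
   30 8.2 yw 16.6 pmin/max [-7.1  4.9]
   34 10.4 yw 17.8 pmin/max [-8.4  4.6]
   38 11.8 yw 18.0 pmin/max [-8.1  2.2]
   42 11.6 yw 18.5 pmin/max [-8.4  4.4]
   46 12.8 yw 17.9 pmin/max [-7.7  7.8]
   50 19.0 yw 19.9 pmin/max [-8.   9.8]
   54 20.4 yw 17.3 pmin/max [-7.  8.]
   58 5.6 yw 8.0 pmin/max [-3.9  2.7]
   62 2.4 yw 7.1 pmin/max [-4.9 -0.1]
   66 6.0 yw 11.5 pmin/max [-5.4  2.2]
   70 14.4 yw 12.1 pmin/max [-6.2  5.4]
   74 9.0 yw 10.0 pmin/max [-5.3  4.3]
```

The collar's top sits at about 57 mm from the pivot in both states, so it is down and locked. The lever is at 10°, as it should be when on. Handing in.

```bash
python3 -c "
from plant import ctrl
print(ctrl.sign_off())"
```

```text
the job is handed in; nothing more can be done
None
```

I tipped the caps into the bowl, stood the empty scoop upright, flipped the lever fully over with the collar down in its lock, and handed the job in at about 32 s; I couldn't count all eight caps in the pile, but the scoop is empty and I saw none elsewhere.

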